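# Refit a donated cylinder toy

## Task

Complete this second-hand cylinder toy for the shelf: put the two loose knobbed cylinders that belong to it back, knob up, each in the hole of its own diameter in the graded row, fully home so their shoulders are flush with the top. The strip of holes has slipped lengthways in its case and jammed, so feel for each hole with a light touch and never lean hard on the toy. The third, fattest cylinder fits no hole: leave it and everything else where it stands.

Things in the scene. Friction and masses are not known exactly. Their poses are not given: they have to be found in the camera images.
- case: The toy: a fixed low open wooden case, outside 76 x 264 mm, walls 30 mm high, holding a jammed wooden strip with a graded row of holes, 62 mm wide (x), 230 mm long (y), top flat and 54 mm above the table. Origin under the case's middle; z up, y along the row towards the widest hole. A contact force over 25 N on the toy is too hard.
- case_mid (a point): Middle of the case, at the height of the strip's top. With the strip pushed against the case's -y end, its proper place, the hole centres lie on this y axis (x = 0), 46 mm apart: 20 mm hole at y = -103, 26 at -57, 32 at -11, 38 at 35, 44 at 81. Now the whole strip has slipped 3 to 21 mm towards +y, by an unknown amount, and is jammed there below 50 N. Across the row it is true.
- place26 (a point): Where the mouth centre of the 26 mm hole SHOULD be, fixed to the case, at the strip's top; the true mouth lies 3 to 21 mm from here along +y. Holes are 1.5 mm wider than their cylinders, with a 1.5 mm lead-in, 40 mm deep, floor flat. The 20 and 38 mm holes stay empty; the 44 mm one is filled, its knob (16 mm across) standing 32 mm above the strip.
- place32 (a point): Where the mouth centre of the 32 mm hole (the middle one of the five) SHOULD be, fixed to the case, at the strip's top; the true mouth lies 3 to 21 mm from here along +y, by the same slip as the 26 mm hole.
- narrow_mid (a point): Narrower loose cylinder, plain wood, 25 g, upright: body 26 mm across, 40 mm high, 1.5 mm chamfer at the foot; on its flat shoulder a coaxial knob 16 mm across, 32 mm high (72 mm in all). Point on its axis half-way up, 36 mm above the foot; z towards the knob. Belongs in the 26 mm hole; fully home its shoulder is flush with the strip's top, this point 4 mm below it.
- wide_mid (a point): The other loose cylinder that belongs, plain wood, 35 g, upright: body 32 mm across, 40 mm high, 1.5 mm chamfer at the foot, the same knob (16 mm across, 32 mm high). Point on its axis half-way up, 36 mm above the foot; z towards the knob. Belongs in the 32 mm hole; fully home its shoulder is flush with the strip's top, this point 4 mm below it.
- odd_mid (a point): A bystander: a third knobbed cylinder of plain wood, from another set, body 54 mm in diameter and 40 mm high, knob as on the others; fits no hole and stays where it is. Point on its axis, 36 mm above its foot.
- truck: A bystander: yellow toy pick-up, 130 x 60 mm, 59 mm high. Origin under its middle, on the table.
- mug: A bystander: white mug, 80 mm across, 90 mm high, handle on its own y side. Origin under its middle.
- spool: A bystander: darker wooden thread spool, 38 mm across, 44 mm high. Origin under its middle.
- bell: A bystander: small brass hand bell standing on its mouth, 48 mm across, 77 mm high with its wooden handle. Origin under its middle.
- bowl: A bystander: blue bowl, 120 mm across, 45 mm high, beside the toy. Origin under its middle.
- metal_cup: A bystander: plain metal cup, 72 mm across, 70 mm high, beside the toy. Origin under its middle.

How it is judged:
At the end, for the whole second after the job is handed in: Both cylinders stand in their own holes (26 mm cylinder in the second-narrowest hole, 32 mm cylinder in the middle hole), upright within 0.08 rad, their shoulders within 2.5 mm of flush with the strip's top, released and at rest (z of narrow_mid in the frame of case_mid between -0.0085 and -0.0015 m and y of narrow_mid in the frame of case_mid between -0.06 and -0.032 m and x of narrow_mid in the frame of case_mid between -0.005 and 0.005 m and angle between each of narrow_mid, wide_mid's own z axis and vertical below 0.08 rad and z of wide_mid in the frame of case_mid between -0.0085 and -0.0015 m and y of wide_mid in the frame of case_mid between -0.014 and 0.014 m and x of wide_mid in the frame of case_mid between -0.005 and 0.005 m); the robot touches nothing.
It fails at once if the toy is leaned on, knocked or struck with more than 25 N (contact force between case and anything else above 25 N).
It fails at once if the third cylinder or another bystander is moved more than 30 mm (distance of any of odd_mid, truck, mug, spool, bell, bowl, metal_cup from where it was at the start of the episode above 0.03 m).
It also fails if it takes over 69 s, if anything falls off the work surface, if the arm or the gripper's body presses on something with over 40 N, if the wrist force passes 120 N, or if a joint passes its speed limit or range.

## Robot

A 6-joint arm with a two-finger parallel gripper is mounted at the origin on the work surface. World frame = base frame: x ahead of the robot, y to its left, z up, the work surface at z = 0. Lengths are in m, angles in rad, forces in N, time in s.
With the tool pointing down it reaches from about 0.325 to 0.75 m from the base axis. Payload 7.6 kg.
Tool frame: the origin (TCP) lies between the finger pads; the fingertips stand 8 mm ahead of it and the grasp point (between the pads) lies 11 mm behind it; z points along the fingers, y is the line along which they close (so a half turn about z gives the same grasp; the last joint's range is limited). The gripper opens to 85 mm and grips with 20 to 120 N. Pads are 22 mm wide; open, the fingers measure 114 mm over their backs; the gripper's body (76 mm by 85 mm) begins 54 mm behind the grasp point. The pads swing forward as they close: fully open they stand 13 mm farther back than shut.
Start: joints at [1.094, 0.052, 1.401, -0, 1.689, -0.07], TCP at [0.208, 0.482, 0.239] pointing down, gripper open.
Joint ranges: [-2.9, 2.9], [-0.91, 2.17], [0.12, 2.37], [-1.06, 4.2], [0.26, 2.73], [-2.93, 2.93]. Speed limits (rad/s): [2.57, 2.57, 3.01, 3.14, 3.14, 3.14].

## Interface

Orientations are given as a unit quaternion [x, y, z, w].
In Python, from rig import ctrl gives the robot as it stands.
- The arm moves only by the shell command python3 -m handwheel 'ROWS'. ROWS is JSON, a list of rows, each an object of numbers: "tx", "ty", "tz": the shift along the tool's x, y, z in units of 30 mm (1.0 is 30 mm); "wx", "wy", "wz": the turn, a rotation vector about the tool's x, y, z in units of 6 degrees (1.0 is 6 degrees); "hand": the closure in counts, from 0 (fully open) to 255 (shut). A call has 1 to 10 rows; each row shifts and turns the commanded pose from where the row before left it, along the tool's axes as they then stand; what a row does not reach is not made up. A row lasts 1/12 s, in which the tool goes at most 41.7 mm and 7.16 degrees, less where a joint would pass 70% of its speed; a pose out of reach is approached as far as the arm can. A call is refused whole if a number of a shift passes 1 or a number of a turn 1, either way. A call with a gripper value outside its range is refused whole. The fingers move at their own pace and stop on an object; the grip force is fixed at half the most. Time passes only in rows, so rows that do not move let the fingers close. It gives the time, the measured TCP pose, the force, the opening and the grip force at its end, in the units of the state.
- ctrl.state(): the state, without advancing time (a new reading comes with each control period).
- ctrl.grab_frame(name): name is "scene" or "side" or "wrist"; returns a dict with "pixels" (400x640x3 uint8, red, green, blue), "fx", "fy", "cx", "cy" (pixels), "world_from_camera" (4x4, takes a point from camera to world coordinates); the wrist camera has in their place "hand_eye" (4x4, takes a point from camera to tool coordinates, whose origin is the TCP and whose axes are the flange's). Camera axes: x right, y up, looking along -z (the intrinsics and any distortion apply to the point x, -y, -z); pixel columns grow to the right and rows downward; lengths in m; the calibration is good to about 2 mm. A picture is of the moment at which its call begins: read the wrist's pose just before it. There is no depth.
- ctrl.sign_off(): hands the job in; it is judged then, once.
Trained networks look in a picture, given as the dict that the camera call returned (one of the last four; its "shot" number tells which), for a name from the list of things; names that differ only in an ending like _2 or _b are one class to them, and where a whole thing is asked for, a point or a joint stands for the part that bears it (a point fixed in the world has none). Each returns a list of dicts, best first, with "p" (0 to 1); they miss things now and then, are a little off and sometimes report something else, mostly with a low value. They report only what shows in the picture. A call takes as long as a camera call.
- ctrl.silhouettes(picture, target): "region" (400x640 bool, what is visible of it) and "pixel" ([row, column] in pixels, amid what is visible of it).
The state is a dict: "t": time; "joint_positions": joint angles; "joint_vel": joint speeds; "tau": joint torques, N m; "tcp_pos": TCP position; "tcp_rot": TCP orientation; "wrist_force": force on the tool from outside, world axes, zero at the start; "torque": the same for the moment, N m; "width": finger opening in m; "finger_force": force on a finger pad.
Only numpy, scipy, OpenCV 4.12 (cv2) and the standard library are available. Lean on these libraries where they do the work, as an engineer would, in place of code of your own. Each camera call takes 0.05 s, during which the arm holds its last target. There are 200 camera calls.

## Working session

There is one attempt and no reset: what is moved stays moved. The work goes in short steps, Python scripts to look and compute and a shell command to move; the robot and the scene stay as the last step left them, time stands still between calls to the robot, and variables do not carry over. Pictures are saved under pics/ and viewed, at most 10 in all, crops included, and the job is handed in when it is done.

```bash
mkdir -p pics; ls; cat > h.py <<'E'
import numpy as np, cv2
from rig import ctrl
from scipy.spatial.transform import Rotation as R
def grab(n):
    s=ctrl.state(); f=ctrl.grab_frame(n)
    if 'world_from_camera' in f: T=np.array(f['world_from_camera'])
    else:
        W=np.eye(4); W[:3,:3]=R.from_quat(s['tcp_rot']).as_matrix(); W[:3,3]=s['tcp_pos']; T=W@np.array(f['hand_eye'])
    f['T']=T; return f
def save(f,n): cv2.imwrite('pics/'+n,np.ascontiguousarray(f['pixels'][:,:,::-1]))
def px2w(f,rc,z):
    r,c=rc; d=f['T'][:3,:3]@np.array([(c-f['cx'])/f['fx'],-(r-f['cy'])/f['fy'],-1]); o=f['T'][:3,3]
    return o+d*(z-o[2])/d[2]
def w2px(f,p):
    q=np.linalg.inv(f['T'])@np.append(p,1); return np.array([f['cy']-f['fy']*q[1]/-q[2], f['cx']+f['fx']*q[0]/-q[2]])
E
python3 - <<'E'
from h import *
s=ctrl.state(); print({k:np.round(v,3) for k,v in s.items()})
for n in('scene','side','wrist'):
    f=grab(n); save(f,n+'0.png'); print(n,{k:v for k,v in f.items() if k not in('pixels','T')}); print(f['T'].round(3))
    for t in('case','narrow_mid','wide_mid','odd_mid'):
        for d in ctrl.silhouettes(f,t)[:3]: print(n,t,round(d['p'],2),d['pixel'],d['region'].sum())
E
```

```text
pics
{'t': np.float64(0.0), 'joint_positions': array([ 1.094,  0.053,  1.402,  0.   ,  1.689, -0.07 ]), 'joint_vel': array([-0.001, -0.   , -0.001, -0.001,  0.   ,  0.003]), 'tau': array([ 1.0000e-03, -3.8166e+01, -3.6019e+01,  0.0000e+00,  6.0000e-03,
       -0.0000e+00]), 'tcp_pos': array([0.208, 0.482, 0.238]), 'tcp_rot': array([ 0.202,  0.979, -0.001, -0.   ]), 'wrist_force': array([ 0.382, -1.304,  0.583]), 'torque': array([-0.019,  0.036, -0.008]), 'finger_force': np.float64(0.0), 'width': np.float64(0.085)}
scene {'fx': 429.88451996025503, 'fy': 429.88451996025503, 'cx': 314.4724283024037, 'cy': 196.57290827284024, 'world_from_camera': array([[-0.82815776, -0.48658605,  0.27818831,  0.84595793],
       [ 0.56049026, -0.72100211,  0.40743911,  0.46948422],
       [ 0.00232017,  0.4933457 ,  0.86983024,  1.04828081],
       [ 0.        ,  0.        ,  0.        ,  1.        ]]), 'shot': 1}
[[-0.828 -0.487  0.278  0.846]
 [ 0.56  -0.721  0.407  0.469]
 [ 0.002  0.493  0.87   1.048]
 [ 0.     0.     0.     1.   ]]
scene case 0.91 [227.0, 277.0] 2835
scene narrow_mid 0.47 [147.3, 2
[... 688 characters left out ...]
d 0.52 [205.7, 268.1] 155
side wide_mid 0.69 [282.2, 292.4] 235
side odd_mid 0.64 [166.2, 268.9] 242
wrist {'fx': 278.22240760237673, 'fy': 278.22240760237673, 'cx': 323.23396416554016, 'cy': 198.0431758596861, 'hand_eye': array([[-3.69141347e-04,  9.49898345e-01,  3.12558791e-01,
         8.04042348e-02],
       [ 9.99998716e-01, -1.36669632e-04,  1.59638169e-03,
         8.30394834e-04],
       [ 1.55911762e-03,  3.12558979e-01, -9.49897075e-01,
        -1.34236712e-01],
       [ 0.00000000e+00,  0.00000000e+00,  0.00000000e+00,
         1.00000000e+00]]), 'shot': 3}
[[ 0.396 -0.872 -0.286  0.134]
 [ 0.918  0.376  0.125  0.515]
 [-0.002 -0.312  0.95   0.374]
 [ 0.     0.     0.     1.   ]]
```

View pics/scene0.png

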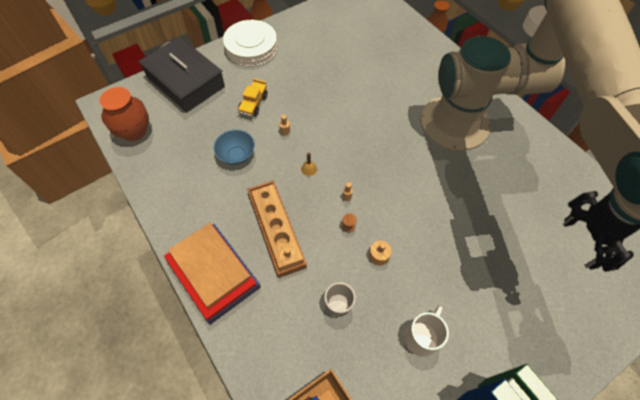

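View pics/side0.png

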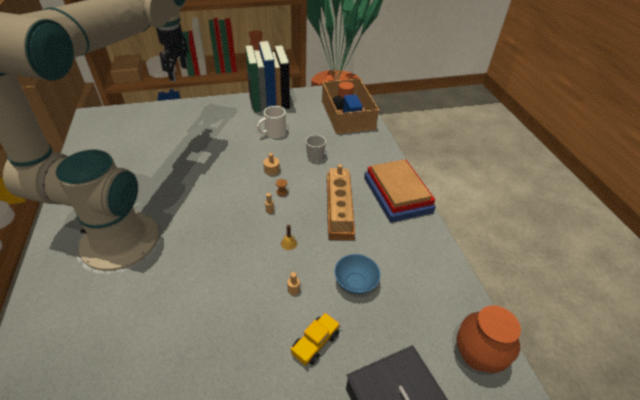

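The scene view shows the toy at about (277,227), its filled wide end at (288,255). The narrow cylinder is at (347,191), the wide one at (284,124), the odd one at (380,252) and the spool at (348,222). The side view agrees: narrow at (268,204), wide at (293,283).

```bash
cat >> h.py <<'E'
from scipy.optimize import minimize
def box(sx,sy,h,y0=0): return np.array([[a*sx/2,b*sy/2+y0,z] for a in(-1,1) for b in(-1,1) for z in(0,h)])
def cyl(r,z0,z1): 
    t=np.linspace(0,2*np.pi,24,endpoint=False); return np.array([[r*np.cos(a),r*np.sin(a),z] for a in t for z in(z0,z1)])
def render(f,parts,x,y,yaw):
    m=np.zeros((1600,2560),np.uint8); c,s=np.cos(yaw),np.sin(yaw); M=np.linalg.inv(f['T'])
    for P in parts:
        W=np.c_[x+c*P[:,0]-s*P[:,1], y+s*P[:,0]+c*P[:,1], P[:,2],np.ones(len(P))]@M.T
        q=np.c_[f['cx']+f['fx']*W[:,0]/-W[:,2], f['cy']+f['fy']*W[:,1]/W[:,2]]*4+1.5
        cv2.fillConvexPoly(m,cv2.convexHull(q.round().astype(np.int32)),1)
    return cv2.resize(m.astype(np.float32),(640,400),interpolation=cv2.INTER_AREA)
def fit(obs,parts,p0,yaw=True):
    def cost(p):
        t=0
        for f,reg in obs:
            m=render(f,parts,p[0],p[1],p[2]/5 if yaw else 0); t+=1-np.minimum(m,reg).sum()/np.maximum(m,reg).sum()
        return t/len(obs)
    p0=np.array([p0[0],p0[1],p0[2]*5] if yaw else p0[:2],float)
    S=np.vstack([p0,p0+np.eye(len(p0))*.02]) 
    r=minimize(cost,p0,method='Nelder-Mead',options=dict(initial_simplex=S,xatol=1e-4,fatol=1e-4))
    r=minimize(cost,r.x,method='Nelder-Mead',options=dict(initial_simplex=np.vstack([r.x,r.x+np.eye(len(p0))*.008])))
    x=r.x.copy()
    if yaw: x[2]/=5
    return x.round(4),round(r.fun,3)
def peg(d): return [cyl(d/2,0,.04),cyl(.008,.04,.072)]
def case(s=.012):
    k=cyl(.008,.054,.086); k[:,1]+=.081+s
    return [box(.076,.264,.03),box(.062,.230,.054,-.017+.0+s),k]
E
python3 - <<'E'
from h import *
a,b=grab('scene'),grab('side')
W={'case':((227,277),(204,342)),'narrow_mid':((191,347),(204,268)),'wide_mid':((124,284),(283,293)),'odd_mid':((252,380),(163,271))}
for t,(pa,pb) in W.items():
    print(t,px2w(a,pa,.036)[:2].round(3),px2w(b,pb,.036)[:2].round(3))
    obs=[]
    for f,p in((a,pa),(b,pb)):
        ds=[d for d in ctrl.silhouettes(f,t) if np.hypot(*(np.array(d['pixel'])-p))<12]
        if ds: obs.append((f,ds[0]['region'].astype(np.float32)))
    if not obs: print('none');continue
    x0=px2w(a,pa,.036)[:2]
    if t=='case':
        e=px2w(a,(255,288),.07)[:2]-x0; yaw=np.arctan2(-e[0],e[1])
        for s in (.003,.012,.021): print(len(obs),fit(obs,case(s),(*x0,yaw)))
    else: print(len(obs),fit(obs,peg({'n':.026,'w':.032,'o':.054}[t[0]]),x0,False))
for n,pa,h in(('spool',(222,348),.022),('bell',(163,309),.03),('bowl',(150,234),.02),('cup',(298,340),.035)): print(n,px2w(a,pa,h)[:2].round(3))
E
```

```text
case [0.654 0.016] [ 0.653 -0.018]
2 (array([ 0.6527,  0.0055, -0.2374]), np.float64(0.063))
2 (array([ 0.653 ,  0.0053, -0.237 ]), np.float64(0.048))
2 (array([ 0.6526,  0.0045, -0.2413]), np.float64(0.045))
narrow_mid [0.439 0.03 ] [0.434 0.025]
2 (array([0.437 , 0.0302]), np.float64(0.121))
wide_mid [ 0.458 -0.263] [ 0.457 -0.266]
1 (array([ 0.4573, -0.2623]), np.float64(0.112))
odd_mid [0.475 0.221] [0.47  0.214]
2 (array([0.4702, 0.2182]), np.float64(0.091))
spool [0.487 0.103]
bell [ 0.472 -0.107]
bowl [ 0.625 -0.274]
cup [0.628 0.26 ]
```

```bash
python3 -m handwheel '[{"wz":1},{"wz":1},{"wz":1},{"wz":1},{"wz":1},{"wz":1},{"wz":1},{"wz":1},{"wz":1},{"wz":1}]'
python3 -m handwheel '[{"wz":1},{"wz":1},{"wz":1},{"wz":0.4},{},{"tx":-0.9,"ty":0.78},{"tx":-0.9,"ty":0.78},{"tx":-0.9,"ty":0.78},{"tx":-0.9,"ty":0.78},{"tx":-0.9,"ty":0.78}]'
python3 -m handwheel '[{"tx":-0.9,"ty":0.78},{"tx":-0.9,"ty":0.78},{"tx":-0.9,"ty":0.78},{"tx":-0.9,"ty":0.78},{"tx":-0.9,"ty":0.78},{"tx":-0.9,"ty":0.78},{"tx":-0.9,"ty":0.78},{"tx":-0.9,"ty":0.78},{},{}]'
cat >> h.py <<'E'
def rel(p,z=None,cy=None):
    s=ctrl.state(); M=R.from_quat(s['tcp_rot']).as_matrix(); t=np.array(s['tcp_pos']); d=np.array([p[0],p[1],t[2] if z is None else z])-t
    return (M.T@d/.03).round(3)
E
python3 - <<'E'
from h import *
f=grab('wrist'); save(f,'w1.png'); s=ctrl.state(); M=R.from_quat(s['tcp_rot']).as_matrix(); print(s['t'],s['tcp_pos'],M.round(3),s['wrist_force'])
print('case pred',w2px(f,(.653,.005,.054)),'narrow pred',w2px(f,(.437,.030,.036)))
for t,x0 in(('case',(.653,.005,-.238)),('narrow_mid',(.437,.030))):
    for d in ctrl.silhouettes(f,t)[:3]:
        print(t,round(d['p'],2),d['pixel'],d['region'].sum())
        if t=='case': print(fit([(f,d['region'].astype(np.float32))],case(),x0))
        else: print(fit([(f,d['region'].astype(np.float32))],peg(.026),x0,False))
E
```

```text
1.3 [0.20773031 0.48219302 0.23932677] [[-0.918  0.396  0.   ]
 [ 0.396  0.918  0.   ]
 [-0.     0.    -1.   ]] [ 0.43717935 -0.43275407  0.39890243]
case pred [491.57024408 181.86388833] narrow pred [400.65530523 130.20589374]validation failed for argument at $[0]...
validation failed for argument at $[0]...
validation failed for argument at $[0]...
```

View pics/w1.png

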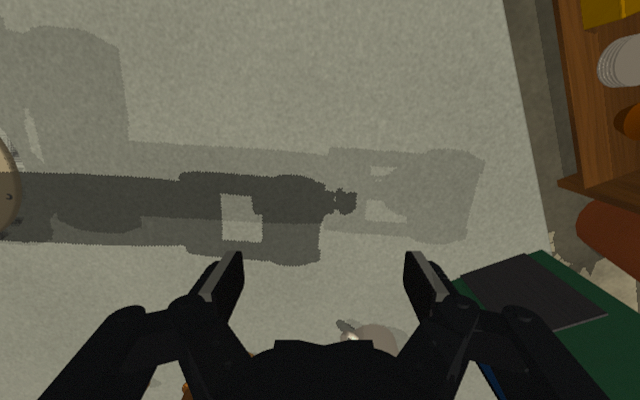

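Nothing moved: the rows were refused, evidently because each needs all seven fields. The picture shows only the table, with the fingers at (230,270) and (415,270). Sending full rows.

```bash
python3 -m handwheel '[{"tx":0,"ty":0,"tz":0,"wx":0,"wy":0,"wz":1,"hand":0},{"tx":0,"ty":0,"tz":0,"wx":0,"wy":0,"wz":1,"hand":0},{"tx":0,"ty":0,"tz":0,"wx":0,"wy":0,"wz":1,"hand":0},{"tx":0,"ty":0,"tz":0,"wx":0,"wy":0,"wz":1,"hand":0},{"tx":0,"ty":0,"tz":0,"wx":0,"wy":0,"wz":1,"hand":0},{"tx":0,"ty":0,"tz":0,"wx":0,"wy":0,"wz":1,"hand":0},{"tx":0,"ty":0,"tz":0,"wx":0,"wy":0,"wz":1,"hand":0},{"tx":0,"ty":0,"tz":0,"wx":0,"wy":0,"wz":1,"hand":0},{"tx":0,"ty":0,"tz":0,"wx":0,"wy":0,"wz":1,"hand":0},{"tx":0,"ty":0,"tz":0,"wx":0,"wy":0,"wz":1,"hand":0}]'
python3 -m handwheel '[{"tx":0,"ty":0,"tz":0,"wx":0,"wy":0,"wz":1,"hand":0},{"tx":0,"ty":0,"tz":0,"wx":0,"wy":0,"wz":1,"hand":0},{"tx":0,"ty":0,"tz":0,"wx":0,"wy":0,"wz":1,"hand":0},{"tx":0,"ty":0,"tz":0,"wx":0,"wy":0,"wz":0.4,"hand":0},{"tx":-0.9,"ty":0.78,"tz":0,"wx":0,"wy":0,"wz":0,"hand":0},{"tx":-0.9,"ty":0.78,"tz":0,"wx":0,"wy":0,"wz":0,"hand":0},{"tx":-0.9,"ty":0.78,"tz":0,"wx":0,"wy":0,"wz":0,"hand":0},{"tx":-0.9,"ty":0.78,"tz":0,"wx":0,"wy":0,"wz":0,"hand":0},{"tx":-0.9,"ty":0.78,"tz":0,"wx":0,"wy":0,"wz":0,"hand":0},{"tx":-0.9,"ty":0.78,"tz":0,"wx":0,"wy":0,"wz":0,"hand":0}]'
python3 -m handwheel '[{"tx":-0.9,"ty":0.78,"tz":0,"wx":0,"wy":0,"wz":0,"hand":0},{"tx":-0.9,"ty":0.78,"tz":0,"wx":0,"wy":0,"wz":0,"hand":0},{"tx":-0.9,"ty":0.78,"tz":0,"wx":0,"wy":0,"wz":0,"hand":0},{"tx":-0.9,"ty":0.78,"tz":0,"wx":0,"wy":0,"wz":0,"hand":0},{"tx":-0.9,"ty":0.78,"tz":0,"wx":0,"wy":0,"wz":0,"hand":0},{"tx":-0.9,"ty":0.78,"tz":0,"wx":0,"wy":0,"wz":0,"hand":0},{"tx":-0.9,"ty":0.78,"tz":0,"wx":0,"wy":0,"wz":0,"hand":0},{"tx":-0.9,"ty":0.78,"tz":0,"wx":0,"wy":0,"wz":0,"hand":0},{"tx":-0.9,"ty":0.6,"tz":0,"wx":0,"wy":0,"wz":0,"hand":0},{"tx":0,"ty":0,"tz":0,"wx":0,"wy":0,"wz":0,"hand":0}]'
python3 - <<'E'
from h import *
f=grab('wrist'); save(f,'w2.png'); s=ctrl.state(); M=R.from_quat(s['tcp_rot']).as_matrix(); print(s['t'],s['tcp_pos'],M.round(3),s['wrist_force'])
print('case pred',w2px(f,(.653,.005,.054)),'narrow pred',w2px(f,(.437,.030,.036)))
for t,x0 in(('case',(.653,.005,-.238)),('narrow_mid',(.437,.030))):
    for d in ctrl.silhouettes(f,t)[:3]:
        print(t,round(d['p'],2),d['pixel'],d['region'].sum())
        if t=='case': print(fit([(f,d['region'].astype(np.float32))],case(),x0))
        else: print(fit([(f,d['region'].astype(np.float32))],peg(.026),x0,False))
E
```

```text
t: 2.23
tcp_pos: [0.2077, 0.4822, 0.2393]
tcp_rot: [0.667, 0.745, 0.0, -0.0]
wrist_force: [0.4, 0.2, -0.5]
width: 0.0855
finger_force: 0.0
t: 3.07
tcp_pos: [0.3061, 0.29, 0.2395]
tcp_rot: [0.786, 0.618, 0.0, 0.0]
wrist_force: [0.2, 0.4, -0.6]
width: 0.0856
finger_force: 0.0
t: 3.9
tcp_pos: [0.4485, 0.0025, 0.2389]
tcp_rot: [0.788, 0.616, -0.001, 0.001]
wrist_force: [0.4, 0.2, -0.8]
width: 0.0855
finger_force: 0.0
3.95 [0.44792995 0.00457642 0.23898881] [[ 0.241  0.97  -0.001]
 [ 0.97  -0.241 -0.   ]
 [-0.    -0.001 -1.   ]] [0.38260156 0.78022674 0.67200723]
case pred [133.08035048 499.79155216] narrow pred [155.31507081 308.65859804]
case 0.82 [114.6, 487.8] 18573
(array([ 0.6515,  0.0021, -0.2292]), np.float64(0.029))
narrow_mid 0.6 [155.4, 307.4] 486
(array([0.4367, 0.0294]), np.float64(0.056))
narrow_mid 0.54 [243.3, 357.4] 901
(array([0.437, 0.03 ]), np.float64(1.0))
```

View pics/w2.png

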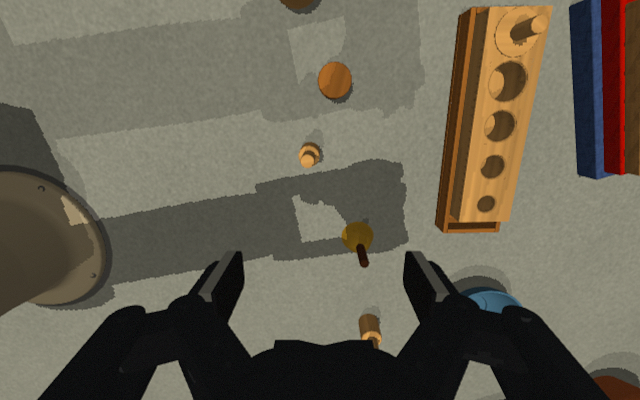

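The wrist view shows the narrow cylinder at (309,156), the spool at (335,80) and the toy at right. The hole mouths are 20 mm (486,204), 26 mm (492,167), 32 mm (499,126), 38 mm (508,82); the filled one is at (520,32).

```bash
python3 - <<'E'
from h import *
f=grab('wrist'); im=f['pixels']
print('rel narrow',rel((.4367,.0297),.052))
P=[px2w(f,rc,.054)[:2] for rc in((204,486),(167,492),(126,499),(82,508))]
yaw=-.236; ey=np.array([-np.sin(yaw),np.cos(yaw)]); ex=np.array([np.cos(yaw),np.sin(yaw)])
for p in P: d=p-np.array([.652,.0035]); print(p.round(4),'x',(d@ex).round(4),'y',(d@ey).round(4))
d=P[3]-P[0]; print('yaw',-np.arctan2(d[0],d[1]),np.linalg.norm(d))
E
```

```text
rel narrow [ 0.635 -0.518  6.245]
[ 0.6319 -0.0714] x -0.002 y -0.0775
[ 0.6414 -0.0266] x -0.0032 y -0.0318
[0.6515 0.0186] x -0.0041 y 0.0146
[0.6628 0.0625] x -0.0033 y 0.0599
yaw -0.22654677037838528 0.13745395234686061
```

```bash
python3 -m handwheel '[{"tx":0.635,"ty":-0.52,"tz":0,"wx":0,"wy":0,"wz":0,"hand":0},{"tx":0,"ty":0,"tz":1,"wx":0,"wy":0,"wz":0,"hand":0},{"tx":0,"ty":0,"tz":1,"wx":0,"wy":0,"wz":0,"hand":0},{"tx":0,"ty":0,"tz":1,"wx":0,"wy":0,"wz":0,"hand":0},{"tx":0,"ty":0,"tz":1,"wx":0,"wy":0,"wz":0,"hand":0},{"tx":0,"ty":0,"tz":0,"wx":0,"wy":0,"wz":0,"hand":0}]'
python3 - <<'E'
from h import *
f=grab('wrist'); save(f,'w3.png')
for d in ctrl.silhouettes(f,'narrow_mid')[:2]: print(d['p'],d['pixel'],fit([(f,d['region'].astype(np.float32))],peg(.026),(.4367,.0297),False))
print(rel((.4367,.0297),.052),ctrl.state()['t'])
E
```

```text
t: 4.6
tcp_pos: [0.4332, 0.0303, 0.1137]
tcp_rot: [0.786, 0.619, -0.004, -0.003]
wrist_force: [-0.5, 0.0, -0.6]
width: 0.0851
finger_force: 0.0
0.75 [210.1, 327.6] (array([0.4371, 0.0299]), np.float64(0.075))
[-0.005  0.012  2.256] 4.7
```

View pics/w3.png

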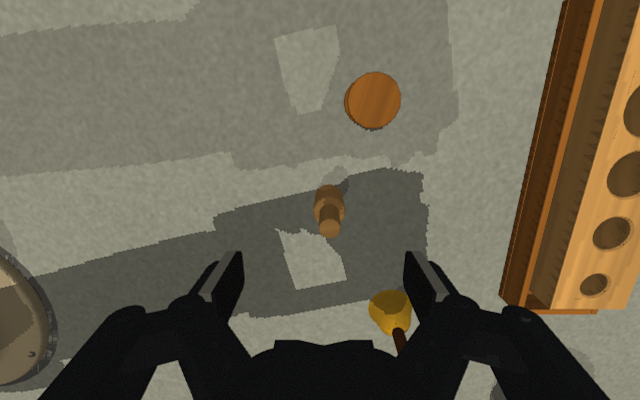

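The narrow cylinder's knob top is at (330,230), centred between the fingers. Descend and grip.

```bash
python3 -m handwheel '[{"tx":0,"ty":0,"tz":0.8,"wx":0,"wy":0,"wz":0,"hand":0},{"tx":0,"ty":0,"tz":0.8,"wx":0,"wy":0,"wz":0,"hand":0},{"tx":0,"ty":0,"tz":0.65,"wx":0,"wy":0,"wz":0,"hand":0},{"tx":0,"ty":0,"tz":0,"wx":0,"wy":0,"wz":0,"hand":0},{"tx":0,"ty":0,"tz":0,"wx":0,"wy":0,"wz":0,"hand":180},{"tx":0,"ty":0,"tz":0,"wx":0,"wy":0,"wz":0,"hand":255},{"tx":0,"ty":0,"tz":0,"wx":0,"wy":0,"wz":0,"hand":255},{"tx":0,"ty":0,"tz":0,"wx":0,"wy":0,"wz":0,"hand":255},{"tx":0,"ty":0,"tz":0,"wx":0,"wy":0,"wz":0,"hand":255},{"tx":0,"ty":0,"tz":0,"wx":0,"wy":0,"wz":0,"hand":255}]'
```

```text
t: 5.53
tcp_pos: [0.4374, 0.029, 0.0527]
tcp_rot: [0.786, 0.618, 0.001, 0.0]
wrist_force: [0.2, -0.3, 3.2]
width: 0.0141
finger_force: 58.6
```

```bash
python3 -m handwheel '[{"tx":0,"ty":0,"tz":-0.4,"wx":0,"wy":0,"wz":0,"hand":255},{"tx":0,"ty":0,"tz":-0.8,"wx":0,"wy":0,"wz":0,"hand":255},{"tx":0,"ty":0,"tz":-1,"wx":0,"wy":0,"wz":0,"hand":255},{"tx":0,"ty":0,"tz":-1,"wx":0,"wy":0,"wz":0,"hand":255},{"tx":-0.2,"ty":1,"tz":-0.5,"wx":0,"wy":0,"wz":0,"hand":255},{"tx":-0.2,"ty":1,"tz":-0.5,"wx":0,"wy":0,"wz":0,"hand":255},{"tx":-0.2,"ty":1,"tz":0,"wx":0,"wy":0,"wz":0,"hand":255},{"tx":-0.2,"ty":1,"tz":0,"wx":0,"wy":0,"wz":0,"hand":255},{"tx":-0.2,"ty":1,"tz":0,"wx":0,"wy":0,"wz":0,"hand":255},{"tx":-0.2,"ty":1,"tz":0,"wx":0,"wy":0,"wz":0,"hand":255}]'
python3 -m handwheel '[{"tx":-0.2,"ty":0.8,"tz":0,"wx":0,"wy":0,"wz":0,"hand":255},{"tx":-0.2,"ty":0.3,"tz":0,"wx":0,"wy":0,"wz":0,"hand":255},{"tx":0,"ty":0,"tz":0,"wx":0,"wy":0,"wz":0,"hand":255},{"tx":0,"ty":0,"tz":0,"wx":0,"wy":0,"wz":0,"hand":255}]'
python3 - <<'E'
from h import *
f=grab('wrist'); save(f,'w4.png'); s=ctrl.state(); print(s['t'],s['tcp_pos'],s['width'],R.from_quat(s['tcp_rot']).as_matrix().round(3).tolist())
for d in ctrl.silhouettes(f,'case')[:1]:
  cv2.imwrite('pics/m4.png',d['region']*255); print(d['p'],d['pixel'],fit([(f,d['region'].astype(np.float32))],case(.021),(.652,.003,-.233)))
E
```

```text
t: 6.37
tcp_pos: [0.6044, -0.0494, 0.1777]
tcp_rot: [0.786, 0.618, -0.0, -0.0]
wrist_force: [-0.1, 0.8, 0.7]
width: 0.0141
finger_force: 58.5
t: 6.7
tcp_pos: [0.6322, -0.0682, 0.1772]
tcp_rot: [0.787, 0.617, -0.0, -0.0]
wrist_force: [-0.3, 0.9, -0.1]
width: 0.0143
finger_force: 58.6
6.75 [ 0.63195729 -0.06771749  0.17760175] 0.014213645887713566 [[0.237, 0.972, -0.001], [0.972, -0.237, 0.0], [0.0, -0.001, -1.0]]
0.71 [104.7, 327.0] (array([ 0.6556,  0.0183, -0.2237]), np.float64(0.056))[ WARN:0@1.665] global loadsave.cpp:1063 imwrite_ Unsupported depth image for selected encoder is fallbacked to CV_8U.
```

View pics/w4.png

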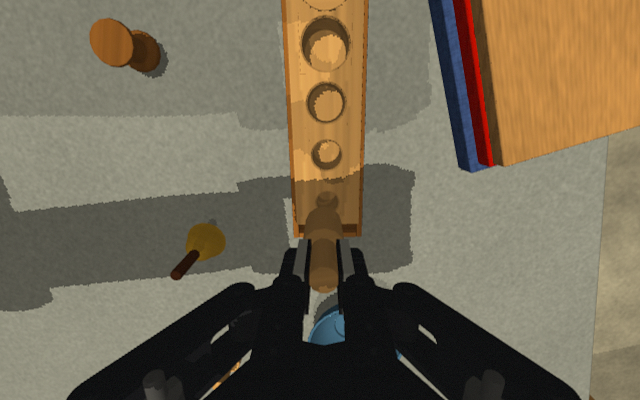

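The view shows the hole mouths of 26 mm at (326,154), 32 mm at (326,103) and 38 mm at (326,43), with the held cylinder at (323,250). I'll enlarge it to centre the mouths properly.

```bash
python3 - <<'E'
import cv2
im=cv2.imread('pics/w4.png')[70:195,270:390]
cv2.imwrite('pics/w4c.png',cv2.resize(im,None,fx=4.8,fy=4.8,interpolation=cv2.INTER_CUBIC))
E
```

```text
(no output)
```

View pics/w4c.png

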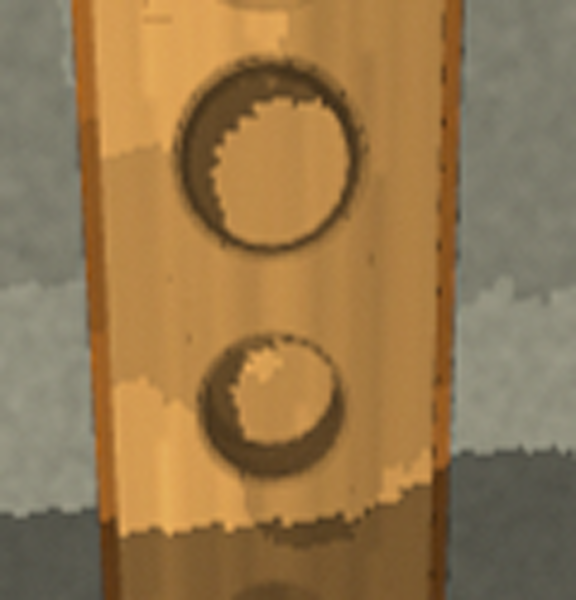

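In the enlargement the 26 mm mouth centre is at (271,406), original (326.1,154.2). The 32 mm mouth is at (269,154), original (325.6,101.7).

```bash
python3 - <<'E'
from h import *
f=grab('wrist')
p=px2w(f,(154.2,326.1),.054)[:2]; q=px2w(f,(101.7,325.6),.054)[:2]
print(p,q,np.linalg.norm(q-p),-np.arctan2(*(q-p)), rel(p,.1),rel(q,.1))
print('26 width mm',np.linalg.norm(px2w(f,(154,311.2),.054)-px2w(f,(154,341.6),.054)))
for t in ['narrow_mid']:
  for d in ctrl.silhouettes(f,t)[:2]:
    ys,xs=np.where(d['region']); print(d['p'],d['pixel'],ys.min(),ys.max(),xs.min(),xs.max())
    # held peg: fit lateral pose in tool at known height: foot z = tcp-.0527
    z0=ctrl.state()['tcp_pos'][2]-.0527; P=peg(.026)
    for a in P: a[:,2]+=z0
    b,c=fit([(f,d['region'].astype(np.float32))],P[:1],ctrl.state()['tcp_pos'],False); print('peg rel tool',rel(b),c)
E
```

```text
[ 0.6434801  -0.03054986] [0.65383084 0.01436702] 0.04609408200094081 -0.22648818827922607 [1.285 0.084 2.606] [2.821 0.066 2.606]
26 width mm 0.02823389691795098
0.66 [245.6, 325.1] 207 293 303 343
peg rel tool [-0.009  0.001 -0.   ] 0.364
0.45 [103.3, 326.1] 0 237 282 368
peg rel tool [ 1.359 -0.143  0.   ] 0.877
```

```bash
python3 -m handwheel '[{"tx":0.65,"ty":0.04,"tz":0,"wx":0,"wy":0,"wz":0,"hand":255},{"tx":0.635,"ty":0.044,"tz":0,"wx":0,"wy":0,"wz":0,"hand":255},{"tx":0,"ty":0,"tz":0.7,"wx":0,"wy":0,"wz":0,"hand":255},{"tx":0,"ty":0,"tz":0.7,"wx":0,"wy":0,"wz":0,"hand":255},{"tx":0,"ty":0,"tz":0.5,"wx":0,"wy":0,"wz":0,"hand":255},{"tx":0,"ty":0,"tz":0.3,"wx":0,"wy":0,"wz":0,"hand":255},{"tx":0,"ty":0,"tz":0,"wx":0,"wy":0,"wz":0,"hand":255},{"tx":0,"ty":0,"tz":0,"wx":0,"wy":0,"wz":0,"hand":255}]'
python3 - <<'E'
from h import *
s=ctrl.state(); print(rel((.64348,-.03055),.1067),s['tcp_pos'],s['wrist_force'])
E
```

```text
t: 7.57
tcp_pos: [0.6439, -0.031, 0.1124]
tcp_rot: [0.786, 0.618, 0.0, 0.0]
wrist_force: [-0.8, -0.4, 0.4]
width: 0.0142
finger_force: 58.6
[ 0.012 -0.018  0.189] [ 0.643908   -0.03104088  0.11236491] [-0.77642347 -0.44140667  0.37026147]
```

```bash
python3 -m handwheel '[{"tx":0,"ty":0,"tz":0.07,"wx":0,"wy":0,"wz":0,"hand":255},{"tx":0,"ty":0,"tz":0.07,"wx":0,"wy":0,"wz":0,"hand":255},{"tx":0,"ty":0,"tz":0,"wx":0,"wy":0,"wz":0,"hand":255}]'
for i in 1; do :; done
python3 -m handwheel '[{"tx":0,"ty":0,"tz":0.02,"wx":0,"wy":0,"wz":0,"hand":255},{"tx":0,"ty":0,"tz":0.02,"wx":0,"wy":0,"wz":0,"hand":255},{"tx":0,"ty":0,"tz":0,"wx":0,"wy":0,"wz":0,"hand":255}]'
python3 -m handwheel '[{"tx":0,"ty":0,"tz":0.02,"wx":0,"wy":0,"wz":0,"hand":255},{"tx":0,"ty":0,"tz":0,"wx":0,"wy":0,"wz":0,"hand":255}]'
```

```text
t: 7.82
tcp_pos: [0.6442, -0.0313, 0.1082]
tcp_rot: [0.786, 0.618, 0.0, 0.0]
wrist_force: [-0.3, 0.3, -0.1]
width: 0.0139
finger_force: 58.6
t: 8.07
tcp_pos: [0.644, -0.0313, 0.1064]
tcp_rot: [0.786, 0.618, 0.0, -0.0]
wrist_force: [0.7, -0.1, -0.4]
width: 0.0141
finger_force: 58.6
t: 8.23
tcp_pos: [0.6441, -0.0313, 0.1061]
tcp_rot: [0.786, 0.618, 0.0, 0.0]
wrist_force: [-0.2, 0.0, 1.5]
width: 0.0141
finger_force: 58.7
```

```bash
python3 -m handwheel '[{"tx":0,"ty":0,"tz":0.02,"wx":0,"wy":0,"wz":0,"hand":255},{"tx":0,"ty":0,"tz":0,"wx":0,"wy":0,"wz":0,"hand":255}]'
python3 -m handwheel '[{"tx":0,"ty":0,"tz":0.02,"wx":0,"wy":0,"wz":0,"hand":255},{"tx":0,"ty":0,"tz":0,"wx":0,"wy":0,"wz":0,"hand":255}]'
```

```text
t: 8.4
tcp_pos: [0.644, -0.0314, 0.1052]
tcp_rot: [0.786, 0.618, -0.0, 0.0]
wrist_force: [0.9, -0.1, -0.1]
width: 0.0141
finger_force: 58.6
t: 8.57
tcp_pos: [0.644, -0.0314, 0.1044]
tcp_rot: [0.786, 0.618, -0.0, 0.0]
wrist_force: [-0.3, -1.6, 0.1]
width: 0.0145
finger_force: 58.6
```

```bash
python3 -m handwheel '[{"tx":0,"ty":0,"tz":0.025,"wx":0,"wy":0,"wz":0,"hand":255},{"tx":0,"ty":0,"tz":0.025,"wx":0,"wy":0,"wz":0,"hand":255},{"tx":0,"ty":0,"tz":0,"wx":0,"wy":0,"wz":0,"hand":255}]'
python3 -m handwheel '[{"tx":0,"ty":0,"tz":0.025,"wx":0,"wy":0,"wz":0,"hand":255},{"tx":0,"ty":0,"tz":0.025,"wx":0,"wy":0,"wz":0,"hand":255},{"tx":0,"ty":0,"tz":0,"wx":0,"wy":0,"wz":0,"hand":255}]'
```

```text
t: 8.82
tcp_pos: [0.644, -0.0314, 0.1029]
tcp_rot: [0.786, 0.618, -0.0, 0.0]
wrist_force: [0.4, -2.8, -0.0]
width: 0.014
finger_force: 58.6
t: 9.07
tcp_pos: [0.6441, -0.0315, 0.1016]
tcp_rot: [0.786, 0.618, 0.0, 0.0]
wrist_force: [0.2, -3.2, 1.6]
width: 0.0141
finger_force: 58.6
```

```bash
python3 -m handwheel '[{"tx":-0.02,"ty":0,"tz":0,"wx":0,"wy":0,"wz":0,"hand":255},{"tx":0,"ty":0,"tz":0.03,"wx":0,"wy":0,"wz":0,"hand":255},{"tx":0,"ty":0,"tz":0.03,"wx":0,"wy":0,"wz":0,"hand":255},{"tx":0,"ty":0,"tz":0,"wx":0,"wy":0,"wz":0,"hand":255}]'
python3 -m handwheel '[{"tx":0,"ty":0,"tz":0.05,"wx":0,"wy":0,"wz":0,"hand":255},{"tx":0,"ty":0,"tz":0.05,"wx":0,"wy":0,"wz":0,"hand":255},{"tx":0,"ty":0,"tz":0,"wx":0,"wy":0,"wz":0,"hand":255}]'
```

```text
t: 9.4
tcp_pos: [0.6438, -0.0318, 0.0995]
tcp_rot: [0.786, 0.618, -0.0, -0.0]
wrist_force: [1.0, -1.0, -0.2]
width: 0.014
finger_force: 58.6
t: 9.65
tcp_pos: [0.6437, -0.0318, 0.0963]
tcp_rot: [0.786, 0.618, -0.0, -0.0]
wrist_force: [0.1, -2.0, 0.1]
width: 0.0142
finger_force: 58.6
```

```bash
python3 -m handwheel '[{"tx":-0.015,"ty":0,"tz":0.05,"wx":0,"wy":0,"wz":0,"hand":255},{"tx":0,"ty":0,"tz":0.06,"wx":0,"wy":0,"wz":0,"hand":255},{"tx":0,"ty":0,"tz":0.06,"wx":0,"wy":0,"wz":0,"hand":255},{"tx":0,"ty":0,"tz":0,"wx":0,"wy":0,"wz":0,"hand":255}]'
python3 -m handwheel '[{"tx":0,"ty":0,"tz":0.06,"wx":0,"wy":0,"wz":0,"hand":255},{"tx":0,"ty":0,"tz":0.06,"wx":0,"wy":0,"wz":0,"hand":255},{"tx":0,"ty":0,"tz":0.06,"wx":0,"wy":0,"wz":0,"hand":255},{"tx":0,"ty":0,"tz":0,"wx":0,"wy":0,"wz":0,"hand":255}]'
```

```text
t: 9.98
tcp_pos: [0.6435, -0.0321, 0.091]
tcp_rot: [0.786, 0.618, -0.0, -0.0]
wrist_force: [0.5, -1.8, -0.6]
width: 0.0144
finger_force: 58.6
t: 10.32
tcp_pos: [0.6435, -0.0321, 0.0857]
tcp_rot: [0.786, 0.618, -0.0, -0.0]
wrist_force: [0.2, -1.2, -0.7]
width: 0.0142
finger_force: 58.6
```

Sliding in freely. Home is at a TCP height of about 0.0667, so I'll stop at 0.069 and then step.

```bash
python3 -m handwheel '[{"tx":0,"ty":0,"tz":0.08,"wx":0,"wy":0,"wz":0,"hand":255},{"tx":0,"ty":0,"tz":0.08,"wx":0,"wy":0,"wz":0,"hand":255},{"tx":0,"ty":0,"tz":0.08,"wx":0,"wy":0,"wz":0,"hand":255},{"tx":0,"ty":0,"tz":0.08,"wx":0,"wy":0,"wz":0,"hand":255},{"tx":0,"ty":0,"tz":0,"wx":0,"wy":0,"wz":0,"hand":255}]'
python3 -m handwheel '[{"tx":0,"ty":0,"tz":0.08,"wx":0,"wy":0,"wz":0,"hand":255},{"tx":0,"ty":0,"tz":0.08,"wx":0,"wy":0,"wz":0,"hand":255},{"tx":0,"ty":0,"tz":0.06,"wx":0,"wy":0,"wz":0,"hand":255},{"tx":0,"ty":0,"tz":0,"wx":0,"wy":0,"wz":0,"hand":255}]'
```

```text
t: 10.73
tcp_pos: [0.6434, -0.0322, 0.0758]
tcp_rot: [0.786, 0.618, -0.0, -0.0]
wrist_force: [-0.6, -0.0, 0.6]
width: 0.0144
finger_force: 58.6
t: 11.07
tcp_pos: [0.6435, -0.0322, 0.0695]
tcp_rot: [0.786, 0.618, -0.0, -0.0]
wrist_force: [0.1, -0.6, 0.3]
width: 0.0139
finger_force: 58.6
```

```bash
python3 -m handwheel '[{"tx":0,"ty":0,"tz":0.03,"wx":0,"wy":0,"wz":0,"hand":255},{"tx":0,"ty":0,"tz":0.02,"wx":0,"wy":0,"wz":0,"hand":255},{"tx":0,"ty":0,"tz":0,"wx":0,"wy":0,"wz":0,"hand":255}]'
python3 -m handwheel '[{"tx":0,"ty":0,"tz":0.015,"wx":0,"wy":0,"wz":0,"hand":255},{"tx":0,"ty":0,"tz":0,"wx":0,"wy":0,"wz":0,"hand":255}]'
```

```text
t: 11.32
tcp_pos: [0.6437, -0.0322, 0.0685]
tcp_rot: [0.786, 0.618, 0.0, -0.0]
wrist_force: [-0.2, 0.3, 0.3]
width: 0.0138
finger_force: 58.6
t: 11.48
tcp_pos: [0.6438, -0.0322, 0.0681]
tcp_rot: [0.786, 0.618, 0.0, -0.0]
wrist_force: [-0.0, -0.2, -0.4]
width: 0.0141
finger_force: 58.6
```

```bash
python3 -m handwheel '[{"tx":0,"ty":0,"tz":0,"wx":0,"wy":0,"wz":0,"hand":120},{"tx":0,"ty":0,"tz":0,"wx":0,"wy":0,"wz":0,"hand":0},{"tx":0,"ty":0,"tz":0,"wx":0,"wy":0,"wz":0,"hand":0},{"tx":0,"ty":0,"tz":0,"wx":0,"wy":0,"wz":0,"hand":0},{"tx":0,"ty":0,"tz":-0.4,"wx":0,"wy":0,"wz":0,"hand":0},{"tx":0,"ty":0,"tz":-1,"wx":0,"wy":0,"wz":0,"hand":0},{"tx":0,"ty":0,"tz":-1,"wx":0,"wy":0,"wz":0,"hand":0},{"tx":0,"ty":0,"tz":-1,"wx":0,"wy":0,"wz":0,"hand":0},{"tx":0,"ty":0,"tz":-1,"wx":0,"wy":0,"wz":0,"hand":0}]'
python3 -m handwheel '[{"tx":-1,"ty":-0.42,"tz":0,"wx":0,"wy":0,"wz":0,"hand":0},{"tx":-1,"ty":-0.42,"tz":0,"wx":0,"wy":0,"wz":0,"hand":0},{"tx":-1,"ty":-0.42,"tz":0,"wx":0,"wy":0,"wz":0,"hand":0},{"tx":-1,"ty":-0.42,"tz":0,"wx":0,"wy":0,"wz":0,"hand":0},{"tx":-1,"ty":-0.42,"tz":0,"wx":0,"wy":0,"wz":0,"hand":0},{"tx":-1,"ty":-0.42,"tz":0,"wx":0,"wy":0,"wz":0,"hand":0},{"tx":-1,"ty":-0.42,"tz":0,"wx":0,"wy":0,"wz":0,"hand":0},{"tx":-1,"ty":-0.42,"tz":0,"wx":0,"wy":0,"wz":0,"hand":0},{"tx":-1,"ty":-0.42,"tz":0,"wx":0,"wy":0,"wz":0,"hand":0},{"tx":0,"ty":-0.42,"tz":0,"wx":0,"wy":0,"wz":0,"hand":0}]'
python3 -m handwheel '[{"tx":-1,"ty":0,"tz":0,"wx":0,"wy":0,"wz":0,"hand":0},{"tx":0,"ty":0,"tz":0,"wx":0,"wy":0,"wz":0,"hand":0}]'
python3 - <<'E'
from h import *
f=grab('wrist'); save(f,'w5.png'); print(w2px(f,(.4573,-.2623,.036)))
for d in ctrl.silhouettes(f,'wide_mid')[:3]:
    if d['region'].sum()<5000: x,c=fit([(f,d['region'].astype(np.float32))],peg(.032),(.4573,-.2623),False); print(d['p'],d['pixel'],x,c,rel(x,.052))
E
```

```text
t: 12.23
tcp_pos: [0.6436, -0.0322, 0.2028]
tcp_rot: [0.786, 0.618, 0.0, 0.0]
wrist_force: [0.1, 0.1, 0.3]
width: 0.0851
finger_force: 0.0
t: 13.07
tcp_pos: [0.4553, -0.2686, 0.2012]
tcp_rot: [0.788, 0.616, -0.0, 0.001]
wrist_force: [0.3, -0.2, -0.9]
width: 0.0854
finger_force: 0.0
t: 13.23
tcp_pos: [0.4487, -0.297, 0.2013]
tcp_rot: [0.787, 0.616, -0.0, 0.001]
wrist_force: [0.8, -1.2, 0.7]
width: 0.0854
finger_force: 0.0
[150.19051236 323.20460142]
0.59 [152.5, 325.7] [ 0.4574 -0.2638] 0.042 [ 1.051 -0.011  4.968]
0.28 [263.0, 373.5] [ 0.4573 -0.2623] 1.0 [ 1.099 -0.026  4.968]
```

View pics/w5.png

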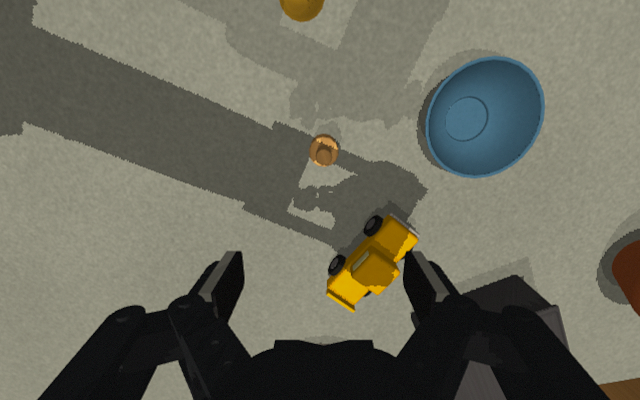

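The wide cylinder is at (325,152), with the bowl and the truck clear of the fingers' path. Descend and grip.

```bash
python3 -m handwheel '[{"tx":0.55,"ty":-0.01,"tz":0,"wx":0,"wy":0,"wz":0,"hand":0},{"tx":0.5,"ty":0,"tz":0.5,"wx":0,"wy":0,"wz":0,"hand":0},{"tx":0,"ty":0,"tz":1,"wx":0,"wy":0,"wz":0,"hand":0},{"tx":0,"ty":0,"tz":1,"wx":0,"wy":0,"wz":0,"hand":0},{"tx":0,"ty":0,"tz":0,"wx":0,"wy":0,"wz":0,"hand":0},{"tx":0,"ty":0,"tz":0,"wx":0,"wy":0,"wz":0,"hand":0}]'
python3 - <<'E'
from h import *
f=grab('wrist')
for d in ctrl.silhouettes(f,'wide_mid')[:2]:
    if d['region'].sum()<5000: x,c=fit([(f,d['region'].astype(np.float32))],peg(.032),(.4573,-.2638),False); print(d['p'],d['pixel'],x,c,rel(x,.052))
E
```

```text
t: 13.83
tcp_pos: [0.4572, -0.2621, 0.1247]
tcp_rot: [0.786, 0.618, -0.0, -0.001]
wrist_force: [0.4, -0.0, 0.4]
width: 0.0852
finger_force: 0.0
0.58 [209.0, 326.7] [ 0.4578 -0.2628] 0.058 [ 0.017 -0.035  2.518]
```

```bash
python3 -m handwheel '[{"tx":0,"ty":0,"tz":0.9,"wx":0,"wy":0,"wz":0,"hand":0},{"tx":0,"ty":0,"tz":0.9,"wx":0,"wy":0,"wz":0,"hand":0},{"tx":0,"ty":0,"tz":0.65,"wx":0,"wy":0,"wz":0,"hand":0},{"tx":0,"ty":0,"tz":0,"wx":0,"wy":0,"wz":0,"hand":0},{"tx":0,"ty":0,"tz":0,"wx":0,"wy":0,"wz":0,"hand":180},{"tx":0,"ty":0,"tz":0,"wx":0,"wy":0,"wz":0,"hand":255},{"tx":0,"ty":0,"tz":0,"wx":0,"wy":0,"wz":0,"hand":255},{"tx":0,"ty":0,"tz":0,"wx":0,"wy":0,"wz":0,"hand":255},{"tx":0,"ty":0,"tz":0,"wx":0,"wy":0,"wz":0,"hand":255},{"tx":0,"ty":0,"tz":0,"wx":0,"wy":0,"wz":0,"hand":255}]'
```

```text
t: 14.77
tcp_pos: [0.4579, -0.2634, 0.0526]
tcp_rot: [0.786, 0.618, 0.0, 0.001]
wrist_force: [0.8, -0.2, 1.3]
width: 0.0146
finger_force: 58.6
```

```bash
python3 -m handwheel '[{"tx":0,"ty":0,"tz":-0.6,"wx":0,"wy":0,"wz":0,"hand":255},{"tx":0,"ty":0,"tz":-1,"wx":0,"wy":0,"wz":0,"hand":255},{"tx":0,"ty":0,"tz":-1,"wx":0,"wy":0,"wz":0,"hand":255},{"tx":0,"ty":0,"tz":-1,"wx":0,"wy":0,"wz":0,"hand":255},{"tx":0,"ty":0,"tz":-1,"wx":0,"wy":0,"wz":0,"hand":255},{"tx":1,"ty":0.46,"tz":0,"wx":0,"wy":0,"wz":0,"hand":255},{"tx":1,"ty":0.46,"tz":0,"wx":0,"wy":0,"wz":0,"hand":255},{"tx":1,"ty":0.46,"tz":0,"wx":0,"wy":0,"wz":0,"hand":255},{"tx":1,"ty":0.46,"tz":0,"wx":0,"wy":0,"wz":0,"hand":255},{"tx":1,"ty":0.46,"tz":0,"wx":0,"wy":0,"wz":0,"hand":255}]'
python3 -m handwheel '[{"tx":1,"ty":0.46,"tz":0,"wx":0,"wy":0,"wz":0,"hand":255},{"tx":1,"ty":0.46,"tz":0,"wx":0,"wy":0,"wz":0,"hand":255},{"tx":1,"ty":0.46,"tz":0,"wx":0,"wy":0,"wz":0,"hand":255},{"tx":0.9,"ty":0.46,"tz":0,"wx":0,"wy":0,"wz":0,"hand":255},{"tx":0.2,"ty":0,"tz":0,"wx":0,"wy":0,"wz":0,"hand":255},{"tx":0,"ty":0,"tz":0,"wx":0,"wy":0,"wz":0,"hand":255},{"tx":0,"ty":0,"tz":0,"wx":0,"wy":0,"wz":0,"hand":255}]'
python3 - <<'E'
from h import *
f=grab('wrist'); save(f,'w6.png'); print(rel((.654,.0126),.1067)); print(w2px(f,(.654,.0126,.054)),w2px(f,(.6435,-.032,.086)))
b,a=grab('side'),grab('scene')
for f in(b,a):
  save(f,'x%d.png'%f['shot'])
print(w2px(b,(.6435,-.032,.086)),w2px(b,(.6435,-.032,.054)))
cv2.imwrite('pics/w6c.png',cv2.resize(cv2.imread('pics/w6.png')[40:260,240:410],None,fx=2.7,fy=2.7,interpolation=cv2.INTER_CUBIC))
E
```

```text
t: 15.6
tcp_pos: [0.5607, -0.1324, 0.1898]
tcp_rot: [0.787, 0.618, 0.0, 0.0]
wrist_force: [0.6, -0.8, -0.5]
width: 0.014
finger_force: 58.5
t: 16.18
tcp_pos: [0.6425, -0.0276, 0.1894]
tcp_rot: [0.786, 0.618, -0.0, -0.0]
wrist_force: [0.3, 0.5, -0.6]
width: 0.014
finger_force: 58.6
[1.416 0.056 2.763]
[148.87043999 325.17063166] [204.81604555 325.63947966]
[195.66267255 341.32151378] [203.37681028 340.55062559]
```

View pics/w6c.png

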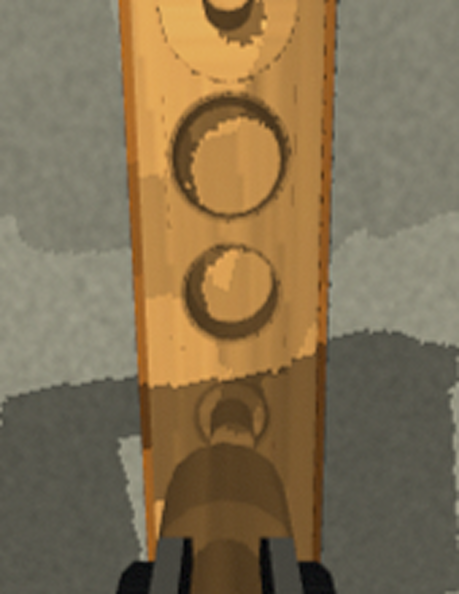

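The crop shows the narrow cylinder seated flush at (231,415). The 32 mm mouth is at (231,291), original (325.2,147.6). Prediction from the felt hole was (325.2,148.9), so they agree with the earlier bias.

```bash
python3 -m handwheel '[{"tx":0.7,"ty":0.02,"tz":0,"wx":0,"wy":0,"wz":0,"hand":255},{"tx":0.71,"ty":0.03,"tz":0,"wx":0,"wy":0,"wz":0,"hand":255},{"tx":0,"ty":0,"tz":0.7,"wx":0,"wy":0,"wz":0,"hand":255},{"tx":0,"ty":0,"tz":0.9,"wx":0,"wy":0,"wz":0,"hand":255},{"tx":0,"ty":0,"tz":0.7,"wx":0,"wy":0,"wz":0,"hand":255},{"tx":0,"ty":0,"tz":0.3,"wx":0,"wy":0,"wz":0,"hand":255},{"tx":0,"ty":0,"tz":0,"wx":0,"wy":0,"wz":0,"hand":255},{"tx":0,"ty":0,"tz":0,"wx":0,"wy":0,"wz":0,"hand":255},{"tx":0,"ty":0,"tz":0,"wx":0,"wy":0,"wz":0,"hand":255}]'
python3 - <<'E'
from h import *
print(rel((.654,.0126),.1067))
E
```

```text
t: 17.08
tcp_pos: [0.6551, 0.0129, 0.114]
tcp_rot: [0.787, 0.617, 0.001, 0.001]
wrist_force: [0.7, -0.0, -0.3]
width: 0.0144
finger_force: 58.6
[-0.018 -0.036  0.243]
```

```bash
python3 -m handwheel '[{"tx":-0.015,"ty":-0.03,"tz":0.05,"wx":0,"wy":0,"wz":0,"hand":255},{"tx":0,"ty":0,"tz":0.07,"wx":0,"wy":0,"wz":0,"hand":255},{"tx":0,"ty":0,"tz":0.06,"wx":0,"wy":0,"wz":0,"hand":255},{"tx":0,"ty":0,"tz":0,"wx":0,"wy":0,"wz":0,"hand":255}]'
python3 -m handwheel '[{"tx":0,"ty":0,"tz":0.02,"wx":0,"wy":0,"wz":0,"hand":255},{"tx":0,"ty":0,"tz":0.02,"wx":0,"wy":0,"wz":0,"hand":255},{"tx":0,"ty":0,"tz":0,"wx":0,"wy":0,"wz":0,"hand":255}]'
python3 -m handwheel '[{"tx":0,"ty":0,"tz":0.02,"wx":0,"wy":0,"wz":0,"hand":255},{"tx":0,"ty":0,"tz":0,"wx":0,"wy":0,"wz":0,"hand":255}]'
```

```text
t: 17.42
tcp_pos: [0.6532, 0.0132, 0.1061]
tcp_rot: [0.786, 0.618, -0.0, -0.0]
wrist_force: [1.2, 0.6, -0.1]
width: 0.0139
finger_force: 58.6
t: 17.67
tcp_pos: [0.6532, 0.0132, 0.1049]
tcp_rot: [0.786, 0.618, -0.0, -0.0]
wrist_force: [-1.1, 0.7, -0.9]
width: 0.0142
finger_force: 58.6
t: 17.83
tcp_pos: [0.6533, 0.0132, 0.1043]
tcp_rot: [0.786, 0.618, -0.0, -0.0]
wrist_force: [-0.1, -0.6, 0.3]
width: 0.0141
finger_force: 58.6
```

```bash
python3 -m handwheel '[{"tx":0,"ty":0,"tz":0.03,"wx":0,"wy":0,"wz":0,"hand":255},{"tx":0,"ty":0,"tz":0.03,"wx":0,"wy":0,"wz":0,"hand":255},{"tx":0,"ty":0,"tz":0,"wx":0,"wy":0,"wz":0,"hand":255}]'
python3 -m handwheel '[{"tx":0,"ty":0,"tz":0.03,"wx":0,"wy":0,"wz":0,"hand":255},{"tx":0,"ty":0,"tz":0.03,"wx":0,"wy":0,"wz":0,"hand":255},{"tx":0,"ty":0,"tz":0,"wx":0,"wy":0,"wz":0,"hand":255}]'
```

```text
t: 18.08
tcp_pos: [0.6532, 0.0131, 0.1025]
tcp_rot: [0.786, 0.618, -0.0, -0.0]
wrist_force: [0.0, 0.5, -0.4]
width: 0.014
finger_force: 58.6
t: 18.33
tcp_pos: [0.6534, 0.0131, 0.1008]
tcp_rot: [0.786, 0.618, 0.0, 0.0]
wrist_force: [1.8, -0.8, -1.1]
width: 0.0144
finger_force: 58.6
```

```bash
python3 -m handwheel '[{"tx":0,"ty":0.01,"tz":0.06,"wx":0,"wy":0,"wz":0,"hand":255},{"tx":0,"ty":0,"tz":0.06,"wx":0,"wy":0,"wz":0,"hand":255},{"tx":0,"ty":0,"tz":0.06,"wx":0,"wy":0,"wz":0,"hand":255},{"tx":0,"ty":0,"tz":0,"wx":0,"wy":0,"wz":0,"hand":255}]'
python3 -m handwheel '[{"tx":0,"ty":0,"tz":0.06,"wx":0,"wy":0,"wz":0,"hand":255},{"tx":0,"ty":0,"tz":0.06,"wx":0,"wy":0,"wz":0,"hand":255},{"tx":0,"ty":0,"tz":0.06,"wx":0,"wy":0,"wz":0,"hand":255},{"tx":0,"ty":0,"tz":0,"wx":0,"wy":0,"wz":0,"hand":255}]'
```

```text
t: 18.67
tcp_pos: [0.6535, 0.013, 0.0949]
tcp_rot: [0.786, 0.618, -0.0, -0.0]
wrist_force: [0.6, 0.4, -1.9]
width: 0.0141
finger_force: 58.6
t: 19.0
tcp_pos: [0.6535, 0.013, 0.0896]
tcp_rot: [0.786, 0.618, -0.0, -0.0]
wrist_force: [0.9, -0.1, -0.1]
width: 0.0143
finger_force: 58.6
```

To 0.0696 (about 20 mm), still with light forces.

```bash
python3 -m handwheel '[{"tx":0,"ty":0,"tz":0.08,"wx":0,"wy":0,"wz":0,"hand":255},{"tx":0,"ty":0,"tz":0.08,"wx":0,"wy":0,"wz":0,"hand":255},{"tx":0,"ty":0,"tz":0.08,"wx":0,"wy":0,"wz":0,"hand":255},{"tx":0,"ty":0,"tz":0.08,"wx":0,"wy":0,"wz":0,"hand":255},{"tx":0,"ty":0,"tz":0,"wx":0,"wy":0,"wz":0,"hand":255}]'
python3 -m handwheel '[{"tx":0,"ty":0,"tz":0.08,"wx":0,"wy":0,"wz":0,"hand":255},{"tx":0,"ty":0,"tz":0.08,"wx":0,"wy":0,"wz":0,"hand":255},{"tx":0,"ty":0,"tz":0.08,"wx":0,"wy":0,"wz":0,"hand":255},{"tx":0,"ty":0,"tz":0.06,"wx":0,"wy":0,"wz":0,"hand":255},{"tx":0,"ty":0,"tz":0,"wx":0,"wy":0,"wz":0,"hand":255}]'
```

```text
t: 19.42
tcp_pos: [0.6535, 0.013, 0.0798]
tcp_rot: [0.786, 0.618, -0.0, -0.0]
wrist_force: [0.8, -1.1, -1.5]
width: 0.0143
finger_force: 58.6
t: 19.83
tcp_pos: [0.6535, 0.0131, 0.0709]
tcp_rot: [0.786, 0.618, -0.0, -0.0]
wrist_force: [1.1, -0.1, -0.4]
width: 0.0139
finger_force: 58.6
```

```bash
python3 -m handwheel '[{"tx":0,"ty":0,"tz":0.04,"wx":0,"wy":0,"wz":0,"hand":255},{"tx":0,"ty":0,"tz":0.03,"wx":0,"wy":0,"wz":0,"hand":255},{"tx":0,"ty":0,"tz":0.02,"wx":0,"wy":0,"wz":0,"hand":255},{"tx":0,"ty":0,"tz":0,"wx":0,"wy":0,"wz":0,"hand":255}]'
```

```text
t: 20.17
tcp_pos: [0.6535, 0.0131, 0.0686]
tcp_rot: [0.786, 0.618, -0.0, -0.0]
wrist_force: [0.4, -0.0, -0.7]
width: 0.0142
finger_force: 58.6
```

Another half millimetre, then release, rise and step back for a check.

```bash
python3 -m handwheel '[{"tx":0,"ty":0,"tz":0.02,"wx":0,"wy":0,"wz":0,"hand":255},{"tx":0,"ty":0,"tz":0,"wx":0,"wy":0,"wz":0,"hand":255}]'
python3 -m handwheel '[{"tx":0,"ty":0,"tz":0,"wx":0,"wy":0,"wz":0,"hand":120},{"tx":0,"ty":0,"tz":0,"wx":0,"wy":0,"wz":0,"hand":0},{"tx":0,"ty":0,"tz":0,"wx":0,"wy":0,"wz":0,"hand":0},{"tx":0,"ty":0,"tz":0,"wx":0,"wy":0,"wz":0,"hand":0},{"tx":0,"ty":0,"tz":-0.4,"wx":0,"wy":0,"wz":0,"hand":0},{"tx":0,"ty":0,"tz":-1,"wx":0,"wy":0,"wz":0,"hand":0},{"tx":0,"ty":0,"tz":-1,"wx":0,"wy":0,"wz":0,"hand":0},{"tx":0,"ty":0,"tz":-1,"wx":0,"wy":0,"wz":0,"hand":0},{"tx":-1,"ty":0,"tz":0,"wx":0,"wy":0,"wz":0,"hand":0},{"tx":-1,"ty":0,"tz":0,"wx":0,"wy":0,"wz":0,"hand":0}]'
python3 -m handwheel '[{"tx":-1,"ty":0,"tz":0,"wx":0,"wy":0,"wz":0,"hand":0},{"tx":0,"ty":0,"tz":0,"wx":0,"wy":0,"wz":0,"hand":0}]'
python3 - <<'E'
from h import *
f=grab('wrist'); save(f,'w7.png')
for n,p,r in(('n',(.6435,-.032),0),('w',(.6535,.013),0)): print(n,'knob top if home',w2px(f,(*p,.086)),'shoulder',w2px(f,(*p,.054)))
cv2.imwrite('pics/w7c.png',cv2.resize(cv2.imread('pics/w7.png')[20:290,240:410],None,fx=2.2,fy=2.2,interpolation=cv2.INTER_CUBIC))
E
```

```text
t: 20.33
tcp_pos: [0.6536, 0.0131, 0.0681]
tcp_rot: [0.786, 0.618, 0.0, -0.0]
wrist_force: [0.6, 0.3, -1.2]
width: 0.014
finger_force: 58.6
t: 21.17
tcp_pos: [0.6406, -0.0447, 0.1746]
tcp_rot: [0.786, 0.619, 0.002, 0.002]
wrist_force: [0.0, -0.3, -1.3]
width: 0.0856
finger_force: 0.0
t: 21.33
tcp_pos: [0.6314, -0.0792, 0.1716]
tcp_rot: [0.788, 0.616, -0.0, 0.001]
wrist_force: [0.5, -0.7, 0.1]
width: 0.085
finger_force: 0.0
n knob top if home [149.22606568 323.61018205] shoulder [143.8732997  323.55273902]
w knob top if home [ 86.17621126 322.02357402] shoulder [ 88.65122492 322.16791198]
```

View pics/w7c.png

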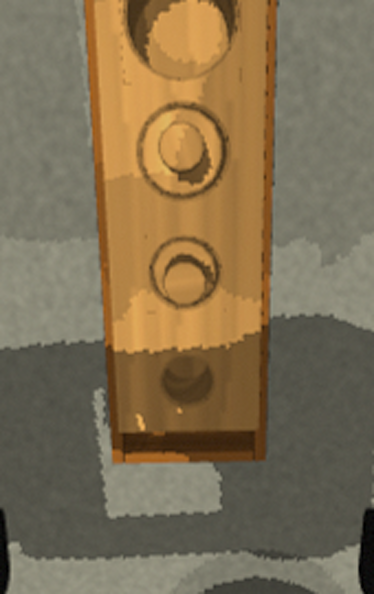

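The crop shows both cylinders upright and level in their holes: the 26 mm at (185,272) and the 32 mm at (183,150). The 20 and 38 mm holes are empty, and the gripper is clear.

```bash
python3 -c "
from rig import ctrl
print(ctrl.sign_off())"
```

```text
the job is handed in; nothing more can be done
None
```

I put both cylinders in their own holes, knob up, and handed the job in at about 21 s of the 69 s; the last wrist picture shows both upright and flush, forces read at the wrist during insertion stayed under about 4 N, and I saw no sign of a bystander being touched, but the hand-in returned no verdict.

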